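Clear the dumbbell from the kit drawer, rack it and shut the drawer

TASK

The low kit drawer will not shut because someone left a small hex dumbbell in it. Lift the dumbbell out and lay it gently, not dropped, in the empty place of the saddle rack, lying like its neighbours; then push the drawer fully home until it clicks past its catch, without slamming it. Leave the collars in the drawer and everything else where it is.

Things in the scene. Friction and masses are not known exactly. Their poses are not given: they have to be found in the camera images.
- dumbbell: The dumbbell to clear: steel handle 26 mm across, 110 mm long between two black hexagonal heads (50 mm across flats, 30 mm long each); 170 mm in all, under 0.95 kg. Origin mid-handle on its axis, x along the handle (either way round is equal). Starts roughly crosswise in the drawer's front compartment, axis level, 25 mm above the drawer floor; the heads are too tall to pass under the cabinet top.
- free_place: The rack's empty place: two V saddles (45 deg arms, 8 mm thick in x, centred at x = +-38 mm, 68 mm free between; mouth 68 mm wide, arm tips 66 mm above the table) taking the handle just inside the heads. Origin: mid-handle of a racked dumbbell, on its axis, 50 mm above the table; x along its handle, z up. 13 mm axial play either way. Neighbouring places are 100 mm off along y.
- rack: Fixed black steel saddle rack, 150 mm deep (x), 300 mm wide (y): three places at y = -100, 0, +100 mm, x = -30 mm. Two rails 32 mm high run along y under the saddles; between them the table is open. Origin on the table, 30 mm behind the middle place; x points away from the robot side.
- twin: A hex dumbbell like the one to clear, lying in one of the rack's other places. Origin mid-handle, x along the handle.
- round_one: A round-headed dumbbell (heads 64 mm across, 34 mm long, 1.5 kg) lying in the remaining rack place. Origin mid-handle, x along the handle.
- cabinet: Fixed low grey drawer unit, 260 mm wide (y), 260 mm deep (x = 0 to 260 mm), 80 mm high. Origin on the table under the centre of its front face; x points into it, the way the drawer is pushed shut. The drawer floor is 34 mm above the table, its sides reach 60 mm; inside 220 mm wide, a front compartment 139 mm deep, a divider 56 mm above the table, a rear compartment 84 mm deep.
- drawer (a joint): How far the drawer is open, m: 0 is fully home; starts 0.135 to 0.165 (limit 0.17). Runs with about 1 N of drag. A sprung catch resists from 13 mm open to a crest at 5 mm (up to about 8 N of push); once less than 3 mm open it pulls the drawer home to 0 and holds it, and it can stay stuck half over if let go sooner.
- drawer_pull (a point): Middle of the robot-side face of the drawer's pull, a steel bar 90 mm wide (y), 12 mm high and thick, fixed flat on the drawer front (256 mm wide, 15 mm thick, from 12 to 78 mm above the table). 56 mm above the table; 27 mm before the cabinet's front face when home. Push here along the cabinet's x. Moves with the drawer; axes as the cabinet's, z up.
- collar1: Steel bar collar, a ring 44 mm across and 20 mm high, in the drawer's rear compartment. Stays there and goes home with the drawer. Origin: centre of its underside.
- collar2: Second collar, the same, also in the rear compartment.
- timer: White timer, 100 x 35 x 50 mm, standing about halfway back on the cabinet's top. Leave alone. Origin: centre of its underside.
- flask: Aluminium drinking flask, 68 mm across, 200 mm high, standing to the left. Leave alone. Origin: centre of its underside.
- disc: Iron weight disc, 150 mm across, 22 mm high, lying to the right. Leave alone. Origin: centre of its underside.
- grip_ring: Black rubber hand-grip ring, 72 mm across, 22 mm high, lying near the robot. Leave alone. Origin: centre of its underside.
Not all that is in view belongs to the job. What is shaped like the dumbbell but purple is not meant.

How it is judged:
By the outcome, as a careful person would: the job done as asked, in the order asked, and still so for the second after the job is handed in, with the robot touching nothing.
It also fails if it takes over 64 s, if anything falls off the work surface, if the arm or the gripper's body presses on something with over 40 N, if the wrist force passes 120 N, or if a joint passes its speed limit or range.

ROBOT

A 6-joint arm with a two-finger parallel gripper is mounted at the origin on the work surface. World frame = base frame: x ahead of the robot, y to its left, z up, the work surface at z = 0. Lengths are in m, angles in rad, forces in N, time in s.
With the tool pointing down it reaches from about 0.3 to 1 m from the base axis. Payload 5.1 kg.
Tool frame: the origin (TCP) lies midway between the tips of the shut fingers; the grasp point (between the pads) lies 19 mm behind it (ctrl.grip_point_offset is the distance from the TCP to the grasp point, in m); z points along the fingers, y is the line along which they close (so a half turn about z gives the same grasp; the last joint's range is limited). The gripper opens to 95 mm and grips with 3 to 60 N. Pads are 20 mm wide; open, the fingers measure 119 mm over their backs; the gripper's body (75 mm by 180 mm) begins 59 mm behind the grasp point.
Start: joints at [-1.376, 0.124, 1.65, -0, 1.367, -0.083], TCP at [0.178, -0.625, 0.215] pointing down, gripper open.
Joint ranges: [-2.61, 2.61], [-1.02, 2.33], [0.03, 2.71], [-1.35, 4.49], [0.32, 2.68], [-2.91, 2.91]. Speed limits (rad/s): [2.57, 2.57, 3.14, 3.14, 3.14, 3.14].

INTERFACE

Orientations are given as a rotation vector (axis times angle).
In Python, from workcell import ctrl, eyes, finder gives the robot as it stands.
- The arm moves only by the shell command python3 -m crank 'ROWS' [OPENING] [FORCE]. ROWS is JSON, a list of rows, each an object of numbers: "tx", "ty", "tz": the shift along the tool's x, y, z as a fraction of full scale; "rx", "ry", "rz": the turn, a rotation vector about the tool's x, y, z as a fraction of full scale. In form: [{"tx": .., "ty": .., "tz": .., "rx": .., "ry": .., "rz": ..}, ...]. A call has 1 to 12 rows; each row shifts and turns the commanded pose from where the row before left it, along the tool's axes as they then stand; what a row does not reach is not made up. Full scale, the value 1, is 0.2 m for a shift and 360 degrees for a turn. A row lasts 1/12 s, in which the tool goes at most 41.7 mm and 7.16 degrees, less where a joint would pass 70% of its speed; a pose out of reach is approached as far as the arm can. A call with a number of a shift or a turn outside -1 to 1 is refused whole. A call with a gripper value outside its range is refused whole. OPENING is the opening, from -1 (shut) to 1 (fully open), set as the call begins (- or left out, the last holds). The fingers move at their own pace and stop on an object; FORCE is the grip in N (left out, the last holds). Time passes only in rows, so rows that do not move let the fingers close. It gives the time, the measured TCP pose, the force, the opening and the grip force at its end, in the units of the state.
- ctrl.observe(): the state, without advancing time (a new reading comes with each control period).
- eyes.get_image(name): name is "side" or "top"; returns a dict with "color" (384x512x3 uint8, red, green, blue), "intrinsics" (3x3 intrinsics, pixels), "origin" and "orientation" of the camera in the world. Camera axes: x right, y down, z forward; pixel columns grow to the right and rows downward; lengths in m; the calibration is good to about 2 mm. A picture is of the moment at which its call begins. There is no depth.
- ctrl.sign_off(): hands the job in; it is judged then, once.
Trained networks look in a picture, given as the dict that the camera call returned (one of the last four; its "shot" number tells which), for a name from the list of things; names that differ only in an ending like _2 or _b are one class to them, and where a whole thing is asked for, a point or a joint stands for the part that bears it (a point fixed in the world has none). Each returns a list of dicts, best first, with "p" (0 to 1); they miss things now and then, are a little off and sometimes report something else, mostly with a low value. They report only what shows in the picture. A call takes as long as a camera call. They do not tell look-alikes from the thing itself.
- finder.outline_of(picture, query): "pixels" (384x512 bool, what is visible of it) and "box" ([left, top, right, bottom] in pixels, round what is visible of it).
The state is a dict: "time": time; "joint_pos": joint angles; "dq": joint speeds; "joint_torque": joint torques, N m; "tcp_pos": TCP position; "orientation": TCP orientation; "ft_force": force on the tool from outside, world axes, zero at the start; "torque": the same for the moment, N m; "width": finger opening in m; "finger_force": force on a finger pad.
Only numpy, scipy, OpenCV 4.12 (cv2) and the standard library are available. Lean on these libraries where they do the work, as an engineer would, in place of code of your own. Each camera call takes 0.05 s, during which the arm holds its last target. There are 200 camera calls.

## Working session

There is one attempt and no reset: what is moved stays moved. The work goes in short steps, Python scripts to look and compute and a shell command to move; the robot and the scene stay as the last step left them, time stands still between calls to the robot, and variables do not carry over. Pictures are saved under pics/ and viewed, at most 10 in all, crops included, and the job is handed in when it is done.

```bash
ls; mkdir -p pics
cat > h.py <<'E'
import numpy as np, cv2
from workcell import ctrl, eyes, finder
from scipy.spatial.transform import Rotation as R
def rot(o):
    o=np.asarray(o,float)
    if o.shape==(3,3): return o
    return (R.from_rotvec(o) if o.size==3 else R.from_quat(o)).as_matrix()
def ray2z(im,uv,z):
    K=np.array(im["intrinsics"]);M=rot(im["orientation"]);o=np.array(im["origin"])
    uv=np.atleast_2d(uv);d=np.c_[uv,np.ones(len(uv))]@np.linalg.inv(K).T@M.T
    return o+d*((z-o[2])/d[:,2])[:,None]
def proj(im,P):
    K=np.array(im["intrinsics"]);M=rot(im["orientation"]);o=np.array(im["origin"])
    c=(np.atleast_2d(P)-o)@M;q=c@K.T;return q[:,:2]/q[:,2:]
E
python3 - <<'E'
from h import *
for n in("top","side"):
    im=eyes.get_image(n);cv2.imwrite(f"pics/{n}0.png",im["color"][:,:,::-1])
    print(n,im["origin"],im["orientation"],im["intrinsics"])
    for q in["dumbbell","rack","cabinet","drawer","drawer_pull","twin","round_one","timer","flask"]:
        for r in finder.outline_of(im,q)[:4]:
            m=r["pixels"].astype(np.uint8);c,_=cv2.findContours(m,0,2);
            if not c: continue
            c=max(c,key=cv2.contourArea);b=cv2.minAreaRect(c);print(q,round(r["p"],2),r["box"],np.round(cv2.boxPoints(b)).astype(int).tolist())
E
```

```text
pics
top [0.43037756 0.02967346 1.49729132] [-2.16201092  2.22893545 -0.06588941] [[407.43556741   0.         256.36339288]
 [  0.         407.43556741 192.79499766]
 [  0.           0.           1.        ]]
dumbbell 0.9 [148.8, 244.2, 197.9, 275.6] [[147, 261], [194, 243], [199, 256], [152, 274]]
dumbbell 0.74 [83.0, 204.8, 134.5, 243.1] [[83, 228], [129, 203], [137, 217], [90, 242]]
rack 0.96 [285.9, 145.5, 368.7, 190.4] [[282, 190], [285, 153], [322, 156], [319, 194]]
cabinet 0.74 [159.4, 97.3, 243.9, 220.7] [[159, 217], [167, 96], [244, 101], [235, 222]]
cabinet 0.48 [378.4, 144.4, 421.9, 187.7] [[370, 156], [408, 137], [426, 174], [389, 193]]
drawer 0.89 [162.2, 171.7, 237.0, 223.0] [[160, 216], [165, 167], [237, 175], [232, 223]]
drawer_pull 0.91 [160.9, 168.1, 235.2, 218.8] [[159, 216], [163, 168], [236, 174], [233, 221]]
drawer_pull 0.68 [157.6, 96.3, 244.7, 218.5] [[157, 214], [170, 93], [246, 101], [233, 222]]
drawer_pull 0.26 [264.2, 216.0, 278.7, 231.7] [[261, 212], [279, 212], [279, 231], [261, 231]]
twin 0.9 [344.5, 136.5, 367.4, 186.8] [[345, 140], [361, 138], [367, 1
[... 1600 characters left out ...]
6, 262.1, 300.7] [[167, 266], [228, 205], [266, 244], [206, 304]]
drawer_pull 0.67 [168.4, 220.8, 260.6, 304.3] [[167, 266], [229, 205], [267, 243], [205, 304]]
twin 0.95 [254.9, 138.2, 301.0, 162.4] [[255, 150], [259, 137], [299, 148], [296, 161]]
round_one 0.67 [232.6, 141.0, 290.6, 204.6] [[232, 190], [243, 158], [278, 170], [267, 202]]
round_one 0.57 [241.9, 147.2, 293.4, 178.2] [[242, 164], [247, 148], [292, 162], [287, 178]]
timer 0.87 [148.2, 202.3, 172.8, 233.8] [[143, 222], [167, 198], [180, 211], [156, 235]]
timer 0.62 [253.6, 139.6, 298.6, 160.7] [[254, 150], [258, 137], [299, 148], [295, 161]]
flask 0.9 [108.7, 267.9, 153.3, 322.1] [[100, 275], [126, 262], [152, 315], [127, 327]]
```

Run:
```python
import cv2
a=cv2.imread("pics/top0.png")[85:240,70:440];cv2.imwrite("pics/c1.png",cv2.resize(a,(798,334),interpolation=cv2.INTER_CUBIC))
a=cv2.imread("pics/side0.png")[120:330,90:330];cv2.imwrite("pics/c2.png",cv2.resize(a,(680,595),interpolation=cv2.INTER_CUBIC))
```

```text
(no output)
```

View pics/c1.png

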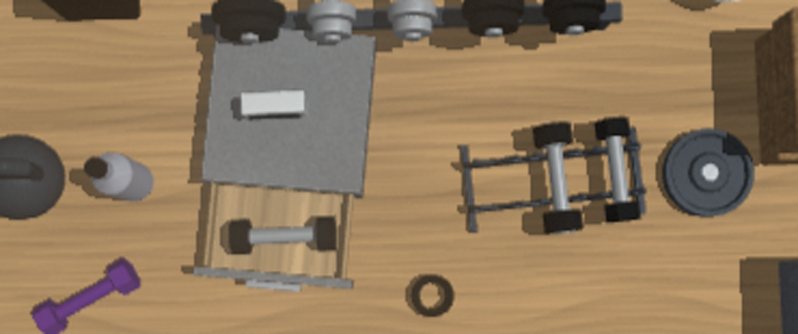

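View pics/c2.png

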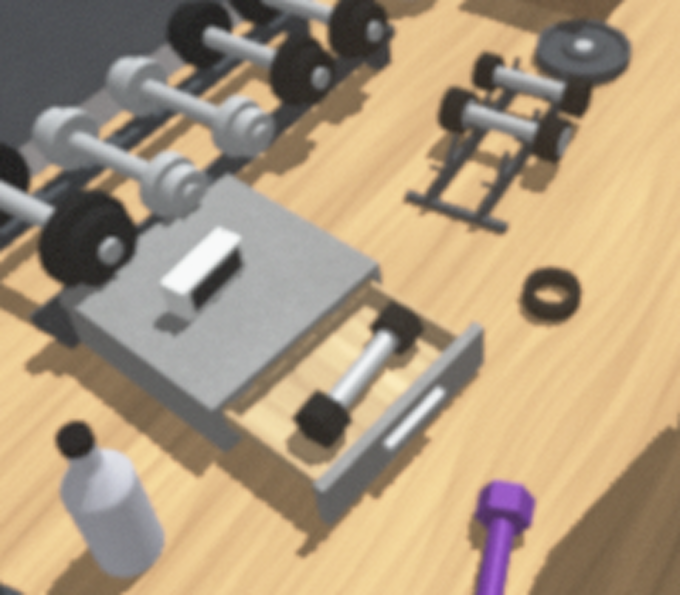

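Top crop: the grey-handled black dumbbell lies in the drawer at about px (202,193) full-frame. The rack's empty place is the left one, near px (297,170). The middle place holds the round one and the right place the twin. The purple one at bottom left is the decoy. The side view agrees.

```bash
cat > meas.py <<'E'
from h import *
from scipy.optimize import minimize
def fitbody(ims,masks,z,x0,parts):
    # silhouette fit: parts=list of (xc,len,radius,nside)
    def pts(p):
        c,s=np.cos(p[2]),np.sin(p[2]);out=[]
        for xc,l,r in parts:
            a=np.linspace(0,2*np.pi,13)[:-1]
            out.append(np.array([[p[0]+c*x-s*r*np.cos(t),p[1]+s*x+c*r*np.cos(t),z+r*np.sin(t)] for x in(xc-l/2,xc+l/2) for t in a]))
        return out
    S=4
    def cost(p):
        e=0
        for im,m in zip(ims,masks):
            h,w=m.shape;g=np.zeros((h*1,w*1),np.uint8)
            for q in pts(p):
                hull=cv2.convexHull(proj(im,q).astype(np.float32))[:,0]
                cv2.fillConvexPoly(g,np.round(hull*256).astype(np.int32),255,cv2.LINE_AA,8)
            e+=np.abs(cv2.GaussianBlur(g,(0,0),1).astype(float)-cv2.GaussianBlur(m.astype(np.uint8)*255,(0,0),1)).sum()/255
        return e
    r=minimize(cost,x0,method="Nelder-Mead",options=dict(initial_simplex=np.array([x0]+[np.array(x0)+d for d in np.diag([.008,.008,.08])]),xatol=1e-4,fatol=.01))
    return r.x,r.fun
HEX=[(-70,30,27),(70,30,27),(0,110,13)];RND=[(-72,34,32),(72,34,32),(0,110,13)]
HEX=[tuple(np.array(a)/1000) for a in HEX];RND=[tuple(np.array(a)/1000) for a in RND]
E
python3 - <<'E'
from meas import *
T=eyes.get_image("top");S=eyes.get_image("side")
def pick(im,q,c):
    for r in finder.outline_of(im,q):
        b=r["box"]; 
        if abs((b[0]+b[2])/2-c[0])<10 and abs((b[1]+b[3])/2-c[1])<10 and max(b[2]-b[0],b[3]-b[1])<75: return r["pixels"]
for q,alts,ct,cs,z,P in[("dumbbell",("twin","dumbbell","round_one"),(202,194),(217,250),.059,HEX),("twin",("twin","dumbbell"),(356,162),(278,150),.05,HEX),("round",("round_one","twin"),(328,165),(267,163),.05,RND)]:
    ms=[];ims=[]
    for im,c in((T,ct),(S,cs)):
        for a in alts:
            m=pick(im,a,c)
            if m is not None: ms.append(m);ims.append(im);break
    print(q,[i["shot"] for i in ims])
    g=ray2z(T,ct,z)[0];y0=-np.pi/2 if q=="dumbbell" else 0.1
    for k in range(len(ims)): print(fitbody(ims[k:k+1],ms[k:k+1],z,[g[0],g[1],y0],P),ms[k].sum())
    print(fitbody(ims,ms,z,[g[0],g[1],y0],P))
f=lambda u,v,z:np.round(ray2z(T,(70+u/2.157,85+v/2.155),z)[0],4)
print("cab corners",f(216,29,.08),f(375,36,.08),f(203,180,.08),f(363,194,.08))
print("front",f(195,268,.078),f(352,282,.078),f(194,272,.078),f(352,287,.078),"pull",f(247,287,.062),f(299,290,.062))
for z in(0.,.032):print("rackbars",f(463,146,z),f(473,231,z),f(633,128,z),f(642,215,z))
print(ctrl.observe())
E
```

```text
dumbbell [4]
(array([ 0.51585783,  0.21787219, -1.53691784]), np.float64(187.9294117647059)) 651
(array([ 0.51585783,  0.21787219, -1.53691784]), np.float64(187.9294117647059))
twin [3, 4]
(array([ 0.6040234 , -0.33839739,  0.10381803]), np.float64(111.62745098039215)) 483
(array([ 0.6065933 , -0.33474702,  0.07630855]), np.float64(57.96078431372549)) 420
(array([ 0.60640717, -0.33667948,  0.0893767 ]), np.float64(174.13725490196077))
round [3, 4]
(array([ 0.59396449, -0.23839585,  0.09577001]), np.float64(112.04313725490196)) 590
(array([ 0.5980602 , -0.23628394,  0.11459845]), np.float64(68.55294117647058)) 551
(array([ 0.5965144 , -0.23697565,  0.08981002]), np.float64(198.52549019607844))
cab corners [0.8508 0.3154 0.08  ] [0.8316 0.056  0.08  ] [0.6032 0.3411 0.08  ] [0.5726 0.0829 0.08  ]
front [0.4612 0.357  0.078 ] [0.4309 0.1047 0.078 ] [0.4548 0.3588 0.078 ] [0.4228 0.1049 0.078 ] pull [0.428  0.2767 0.062 ] [0.4205 0.1922 0.062 ]
rackbars [ 0.6582 -0.088   0.    ] [ 0.5116 -0.1     0.    ] [ 0.6807 -0.3813  0.    ] [ 0.5302 -0.3899  0.    ]
rackbars [ 0.6534 -0.0854  0.032 ] [ 0.5098 -0.0972  0.032 ] [ 0.6753 -0.3725  0.032 ] [ 0.5281 -0.3809  0.032 ]
{'time': 1.55, 'joint_pos': array([-1.37559483e+00,  1.23810912e-01,  1.65028971e+00,  1.19086752e-05,
        1.36751283e+00, -8.26199943e-02]), 'dq': array([-0.00094823, -0.00081444, -0.00256385,  0.00135523, -0.00034636,
        0.00044778]), 'joint_torque': array([ 5.05396633e-05, -4.17568874e+01, -3.60218132e+01,  7.75114889e-02,
        4.28567408e-02,  8.04278159e-06]), 'tcp_pos': array([ 0.17823061, -0.62507591,  0.21465523]), 'orientation': array([-3.11131027e+00, -4.34992147e-01, -1.64533645e-05]), 'ft_force': array([ 0.28974762,  0.83742297, -0.45889112]), 'torque': array([-0.02228439,  0.02319396,  0.01799304]), 'finger_force': 0.0, 'width': 0.0952003866869328}
```

```bash
cat > db.py <<'E'
from meas import *
from itertools import product
T=eyes.get_image("top");S=eyes.get_image("side")
ms=[]
for im,b in((T,(170,178,232,208)),(S,(190,218,246,281))):
    hsv=cv2.cvtColor(im["color"],cv2.COLOR_RGB2HSV);m=np.zeros(hsv.shape[:2],bool)
    s=slice(b[1],b[3]),slice(b[0],b[2]);
    m[s]=(hsv[s][...,1]<75)|(hsv[s][...,2]<75)
    m=cv2.morphologyEx(m.astype(np.uint8),cv2.MORPH_OPEN,np.ones((3,3)))
    n,l,st,c=cv2.connectedComponentsWithStats(m);k=1+np.argmax(st[1:,4]);ms.append(l==k);print(st[k])
for k in((0,),(1,),(0,1)): print(fitbody([(T,S)[i] for i in k],[ms[i] for i in k],.059,[.508,.187,-1.57],HEX))
for n,im,m in(("t",T,ms[0]),("s",S,ms[1])):
    c=im["color"][:,:,::-1].copy();e=m^cv2.erode(m.astype(np.uint8),np.ones((3,3))).astype(bool);c[e]=(0,0,255)
    cc=c[165:235,150:250] if n=="t" else c[205:305,165:265];cv2.imwrite(f"pics/db_{n}.png",cv2.resize(cc,None,fx=4,fy=4,interpolation=0))
a,b=[cv2.imread(f"pics/db_{n}.png") for n in"ts"]
cv2.imwrite("pics/db.png",np.hstack([cv2.copyMakeBorder(a,0,400-a.shape[0],0,0,0),b]))
print(ray2z(T,[(181.3,194.5),(220.7,193.1)],.062))
E
python3 db.py
```

```text
[176 186  49  17 517]
[195 227  44  50 776]
(array([ 0.51283024,  0.21619347, -1.54807686]), np.float64(100.46666666666667))
(array([ 0.51271843,  0.21945352, -1.56492163]), np.float64(194.05882352941177))
(array([ 0.51286355,  0.21851499, -1.54959039]), np.float64(295.7921568627451))
[[0.51162203 0.28624488 0.062     ]
 [0.51234624 0.14735187 0.062     ]]
```

View pics/db.png

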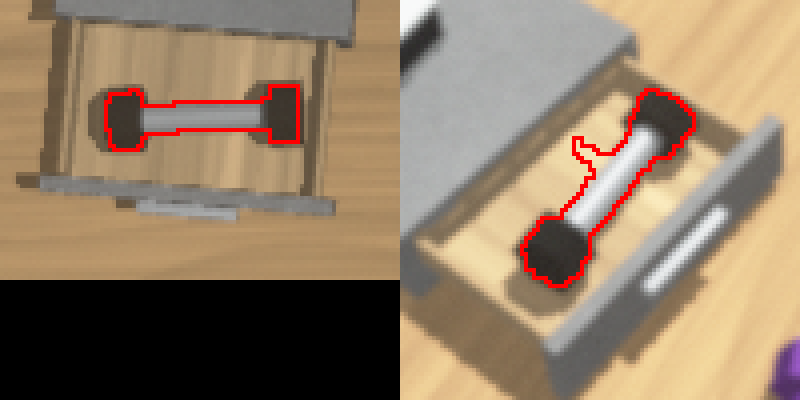

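Pictures show the mask outlines sit well on the dumbbell (top px 176–225 × 186–203). Its pose is about (0.5125, 0.2175), with yaw near 1.587. Moving now.

```bash
cat > go.py <<'E'
import sys;from h import *
# target x y z yaw(tool x) -> remaining tool-frame shift in full-scale units, turn rz units
x,y,z,w=map(float,sys.argv[1:5]);s=ctrl.observe();M=rot(s["orientation"])
G=R.from_euler("z",w).as_matrix()@np.diag([1,-1,-1.])
print("t",s["time"],"tcp",np.round(s["tcp_pos"],4),"w",round(s["width"],4),"F",np.round(s["ft_force"],1),"ff",round(s["finger_force"],1))
d=np.array([x,y,z])-s["tcp_pos"]
print("now-axes shift",np.round(M.T@d/.2,4),"goal-axes shift",np.round(G.T@d/.2,4),"turn",np.round(R.from_matrix(M.T@G).as_rotvec()/(2*np.pi),4))
E
r='{"tx":0.1152,"ty":-0.1496,"tz":-0.0073}'
python3 -m crank '[{"tx":0.1152,"ty":-0.1496,"tz":-0.0073},{"tx":0.1152,"ty":-0.1496,"tz":-0.0073},{"tx":0.1152,"ty":-0.1496,"tz":-0.0073},{"tx":0.1152,"ty":-0.1496,"tz":-0.0073},{"tx":0.1152,"ty":-0.1496,"tz":-0.0073},{"tx":0.1152,"ty":-0.1496,"tz":-0.0073},{"tx":0.1152,"ty":-0.1496,"tz":-0.0073},{"tx":0.1152,"ty":-0.1496,"tz":-0.0073},{"tx":0.1152,"ty":-0.1496,"tz":-0.0073},{"tx":0.1152,"ty":-0.1496,"tz":-0.0073},{"tx":0.1152,"ty":-0.1496,"tz":-0.0073},{"tx":0.1152,"ty":-0.1496,"tz":-0.0073}]' 0.26
python3 go.py .5125 .2175 .25 1.587
```

```text
t 1.65 tcp [ 0.1782 -0.6251  0.2147] w 0.095 F [ 0.1  1.8 -0.2] ff 0.0
now-axes shift [ 2.7625 -3.5931 -0.1766] goal-axes shift [ 4.1852  1.7394 -0.1767] turn [ 0.     -0.     -0.2084]$[0]: bad value
```

```bash
python3 -m crank '[{"tx":0.115,"ty":-0.15,"tz":-0.01,"rx":0,"ry":0,"rz":0}]' 0.26; python3 -m crank --help | head -20
```

```text
time: 1.73
tcp_pos: [0.1902, -0.5928, 0.2152]
orientation: [3.112, 0.429, -0.002]
ft_force: [0.7, 0.8, -0.4]
width: 0.092
finger_force: 0.0invalid input: not JSON, or not a number
```

```bash
python3 -m crank '[{"tx":0.115,"ty":-0.15,"tz":-0.01,"rx":0,"ry":0,"rz":0},{"tx":0.115,"ty":-0.15,"tz":-0.01,"rx":0,"ry":0,"rz":0},{"tx":0.115,"ty":-0.15,"tz":-0.01,"rx":0,"ry":0,"rz":0},{"tx":0.115,"ty":-0.15,"tz":-0.01,"rx":0,"ry":0,"rz":0},{"tx":0.115,"ty":-0.15,"tz":-0.01,"rx":0,"ry":0,"rz":0},{"tx":0.115,"ty":-0.15,"tz":-0.01,"rx":0,"ry":0,"rz":0},{"tx":0.115,"ty":-0.15,"tz":-0.01,"rx":0,"ry":0,"rz":0},{"tx":0.115,"ty":-0.15,"tz":-0.01,"rx":0,"ry":0,"rz":0},{"tx":0.115,"ty":-0.15,"tz":-0.01,"rx":0,"ry":0,"rz":0},{"tx":0.115,"ty":-0.15,"tz":-0.01,"rx":0,"ry":0,"rz":0},{"tx":0.115,"ty":-0.15,"tz":-0.01,"rx":0,"ry":0,"rz":0},{"tx":0.115,"ty":-0.15,"tz":-0.01,"rx":0,"ry":0,"rz":0}]' >/dev/null
python3 -m crank '[{"tx":0,"ty":0,"tz":0,"rx":0,"ry":0,"rz":-0.019},{"tx":0,"ty":0,"tz":0,"rx":0,"ry":0,"rz":-0.019},{"tx":0,"ty":0,"tz":0,"rx":0,"ry":0,"rz":-0.019},{"tx":0,"ty":0,"tz":0,"rx":0,"ry":0,"rz":-0.019},{"tx":0,"ty":0,"tz":0,"rx":0,"ry":0,"rz":-0.019},{"tx":0,"ty":0,"tz":0,"rx":0,"ry":0,"rz":-0.019},{"tx":0,"ty":0,"tz":0,"rx":0,"ry":0,"rz":-0.019},{"tx":0,"ty":0,"tz":0,"rx":0,"ry":0,"rz":-0.019},{"tx":0,"ty":0,"tz":0,"rx":0,"ry":0,"rz":-0.019},{"tx":0,"ty":0,"tz":0,"rx":0,"ry":0,"rz":-0.019},{"tx":0,"ty":0,"tz":0,"rx":0,"ry":0,"rz":-0.0184},{"tx":0,"ty":0,"tz":0,"rx":0,"ry":0,"rz":0}]'
python3 go.py .5125 .2175 .25 1.587
```

```text
time: 3.73
tcp_pos: [0.3588, -0.168, 0.2408]
orientation: [2.201, 2.241, 0.0]
ft_force: [1.2, -0.6, 1.3]
width: 0.0601
finger_force: 0.0
t 3.7333 tcp [ 0.3588 -0.168   0.2408] w 0.0601 F [ 1.2 -0.6  1.3] ff 0.0
now-axes shift [ 1.9132  0.8037 -0.0462] goal-axes shift [ 1.9149  0.7997 -0.046 ] turn [0.     0.     0.0003]
```

```bash
python3 -m crank '[{"tx":0.174,"ty":0.073,"tz":0,"rx":0,"ry":0,"rz":0},{"tx":0.174,"ty":0.073,"tz":0,"rx":0,"ry":0,"rz":0},{"tx":0.174,"ty":0.073,"tz":0,"rx":0,"ry":0,"rz":0},{"tx":0.174,"ty":0.073,"tz":0,"rx":0,"ry":0,"rz":0},{"tx":0.174,"ty":0.073,"tz":0,"rx":0,"ry":0,"rz":0},{"tx":0.174,"ty":0.073,"tz":0,"rx":0,"ry":0,"rz":0},{"tx":0.174,"ty":0.073,"tz":0,"rx":0,"ry":0,"rz":0},{"tx":0.174,"ty":0.073,"tz":0,"rx":0,"ry":0,"rz":0},{"tx":0.174,"ty":0.073,"tz":0,"rx":0,"ry":0,"rz":0},{"tx":0.174,"ty":0.073,"tz":0,"rx":0,"ry":0,"rz":0},{"tx":0.174,"ty":0.073,"tz":0,"rx":0,"ry":0,"rz":0},{"tx":0,"ty":0,"tz":0,"rx":0,"ry":0,"rz":0}]' >/dev/null
python3 go.py .5125 .2175 .044 1.587
```

```text
t 4.7333 tcp [0.5142 0.2222 0.24  ] w 0.0599 F [-0.3 -1.1 -0.2] ff 0.0
now-axes shift [-0.0253 -0.0084  0.98  ] goal-axes shift [-0.0234 -0.0087  0.98  ] turn [-0.0001 -0.0003  0.0002]
```

```bash
python3 -m crank '[{"tx":-0.024,"ty":-0.008,"tz":0.15,"rx":0,"ry":0,"rz":0},{"tx":0,"ty":0,"tz":0.15,"rx":0,"ry":0,"rz":0},{"tx":0,"ty":0,"tz":0.15,"rx":0,"ry":0,"rz":0},{"tx":0,"ty":0,"tz":0.15,"rx":0,"ry":0,"rz":0},{"tx":0,"ty":0,"tz":0.1,"rx":0,"ry":0,"rz":0},{"tx":0,"ty":0,"tz":0.08,"rx":0,"ry":0,"rz":0},{"tx":0,"ty":0,"tz":0.07,"rx":0,"ry":0,"rz":0},{"tx":0,"ty":0,"tz":0.07,"rx":0,"ry":0,"rz":0},{"tx":0,"ty":0,"tz":0.06,"rx":0,"ry":0,"rz":0},{"tx":0,"ty":0,"tz":0,"rx":0,"ry":0,"rz":0}]'
python3 go.py .5125 .2175 .044 1.587
```

```text
time: 5.57
tcp_pos: [0.5095, 0.2116, 0.0418]
orientation: [-2.204, -2.236, 0.007]
ft_force: [-1.3, -1.2, 0.4]
width: 0.0602
finger_force: 0.0
t 5.5667 tcp [0.5095 0.2116 0.0418] w 0.0602 F [-1.3 -1.2  0.4] ff 0.0
now-axes shift [ 0.0294  0.0154 -0.0113] goal-axes shift [ 0.0294  0.0155 -0.0111] turn [-0.0008  0.0002 -0.0003]
```

```bash
python3 -m crank '[{"tx":0.029,"ty":0.015,"tz":-0.011,"rx":0,"ry":0,"rz":0},{"tx":0,"ty":0,"tz":0,"rx":0,"ry":0,"rz":0},{"tx":0,"ty":0,"tz":0,"rx":0,"ry":0,"rz":0}]'
python3 go.py .5125 .2175 .044 1.587
```

```text
time: 5.82
tcp_pos: [0.5159, 0.2191, 0.0486]
orientation: [2.202, 2.239, 0.004]
ft_force: [-0.5, -0.1, 0.6]
width: 0.06
finger_force: 0.0
t 5.8167 tcp [0.5159 0.2191 0.0486] w 0.06 F [-0.5 -0.1  0.6] ff 0.0
now-axes shift [-0.0075 -0.0171  0.0229] goal-axes shift [-0.0075 -0.0171  0.0229] turn [ 0.0005 -0.0001  0.    ]
```

```bash
python3 -m crank '[{"tx":0,"ty":0,"tz":0,"rx":0,"ry":0,"rz":0},{"tx":0,"ty":0,"tz":0,"rx":0,"ry":0,"rz":0},{"tx":0,"ty":0,"tz":0,"rx":0,"ry":0,"rz":0},{"tx":0,"ty":0,"tz":0,"rx":0,"ry":0,"rz":0},{"tx":0,"ty":0,"tz":0,"rx":0,"ry":0,"rz":0},{"tx":0,"ty":0,"tz":0,"rx":0,"ry":0,"rz":0},{"tx":0,"ty":0,"tz":0,"rx":0,"ry":0,"rz":0},{"tx":0,"ty":0,"tz":0,"rx":0,"ry":0,"rz":0}]' -1 45
python3 go.py .5125 .2175 .19 1.587
```

```text
time: 6.48
tcp_pos: [0.5143, 0.2182, 0.0468]
orientation: [-2.203, -2.239, 0.001]
ft_force: [0.2, -0.4, 0.8]
width: 0.025
finger_force: 45.0
t 6.4833 tcp [0.5143 0.2182 0.0468] w 0.025 F [ 0.2 -0.4  0.8] ff 45.0
now-axes shift [-0.0037 -0.0095 -0.7162] goal-axes shift [-0.0035 -0.0092 -0.7162] turn [-0.0001  0.      0.    ]
```

```bash
python3 -m crank '[{"tx":0,"ty":0,"tz":-0.03,"rx":0,"ry":0,"rz":0},{"tx":0,"ty":0,"tz":-0.06,"rx":0,"ry":0,"rz":0},{"tx":0,"ty":0,"tz":-0.1,"rx":0,"ry":0,"rz":0},{"tx":0,"ty":0,"tz":-0.12,"rx":0,"ry":0,"rz":0},{"tx":0,"ty":0,"tz":-0.12,"rx":0,"ry":0,"rz":0},{"tx":0,"ty":0,"tz":-0.12,"rx":0,"ry":0,"rz":0},{"tx":0,"ty":0,"tz":-0.12,"rx":0,"ry":0,"rz":0},{"tx":0,"ty":0,"tz":-0.1,"rx":0,"ry":0,"rz":0},{"tx":0,"ty":0,"tz":-0.05,"rx":0,"ry":0,"rz":0},{"tx":0,"ty":0,"tz":0,"rx":0,"ry":0,"rz":0},{"tx":0,"ty":0,"tz":0,"rx":0,"ry":0,"rz":0}]'
python3 go.py .587 -.137 .2 .09
python3 - <<'E'
from h import *
S=eyes.get_image("side");cv2.imwrite("pics/lift.png",cv2.resize(S["color"][100:330,90:390,::-1],(780,598)))
E
```

```text
time: 7.4
tcp_pos: [0.5141, 0.2183, 0.2104]
orientation: [-2.203, -2.239, 0.001]
ft_force: [-0.9, -0.3, -7.7]
width: 0.0249
finger_force: 45.0
t 7.4 tcp [0.5141 0.2183 0.2104] w 0.0249 F [-0.9 -0.3 -7.7] ff 45.0
now-axes shift [-1.782   0.3353  0.0519] goal-axes shift [0.2033 1.8019 0.0518] turn [-0.000e+00  1.000e-04  2.383e-01]
```

View pics/lift.png

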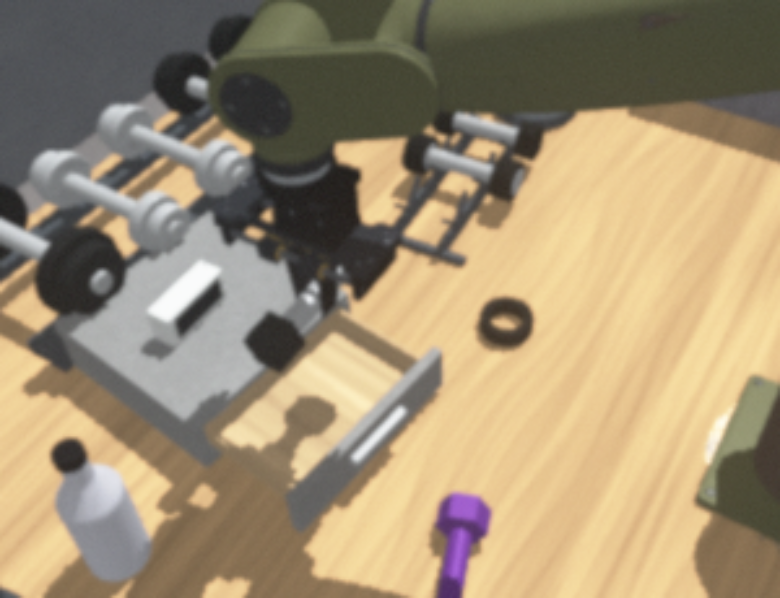

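Dumbbell is held level just above the drawer (crop px ~(300,320)), and the drawer is still open. Carrying it to the rack.

```bash
python3 -m crank '[{"tx":-0.08,"ty":0.015,"tz":0,"rx":0,"ry":0,"rz":0},{"tx":-0.16,"ty":0.03,"tz":0,"rx":0,"ry":0,"rz":0},{"tx":-0.18,"ty":0.034,"tz":0,"rx":0,"ry":0,"rz":0},{"tx":-0.18,"ty":0.034,"tz":0,"rx":0,"ry":0,"rz":0},{"tx":-0.18,"ty":0.034,"tz":0,"rx":0,"ry":0,"rz":0},{"tx":-0.18,"ty":0.034,"tz":0,"rx":0,"ry":0,"rz":0},{"tx":-0.18,"ty":0.034,"tz":0,"rx":0,"ry":0,"rz":0},{"tx":-0.18,"ty":0.034,"tz":0,"rx":0,"ry":0,"rz":0},{"tx":-0.18,"ty":0.034,"tz":0,"rx":0,"ry":0,"rz":0},{"tx":-0.16,"ty":0.03,"tz":0,"rx":0,"ry":0,"rz":0},{"tx":-0.09,"ty":0.017,"tz":0,"rx":0,"ry":0,"rz":0},{"tx":0,"ty":0,"tz":0,"rx":0,"ry":0,"rz":0}]'>/dev/null
python3 -m crank '[{"tx":0,"ty":0,"tz":0,"rx":0,"ry":0,"rz":0.019},{"tx":0,"ty":0,"tz":0,"rx":0,"ry":0,"rz":0.019},{"tx":0,"ty":0,"tz":0,"rx":0,"ry":0,"rz":0.019},{"tx":0,"ty":0,"tz":0,"rx":0,"ry":0,"rz":0.019},{"tx":0,"ty":0,"tz":0,"rx":0,"ry":0,"rz":0.019},{"tx":0,"ty":0,"tz":0,"rx":0,"ry":0,"rz":0.019},{"tx":0,"ty":0,"tz":0,"rx":0,"ry":0,"rz":0.019},{"tx":0,"ty":0,"tz":0,"rx":0,"ry":0,"rz":0.019},{"tx":0,"ty":0,"tz":0,"rx":0,"ry":0,"rz":0.019},{"tx":0,"ty":0,"tz":0,"rx":0,"ry":0,"rz":0.019},{"tx":0,"ty":0,"tz":0,"rx":0,"ry":0,"rz":0.019},{"tx":0,"ty":0,"tz":0,"rx":0,"ry":0,"rz":0.019}]'>/dev/null
python3 -m crank '[{"tx":0,"ty":0,"tz":0,"rx":0,"ry":0,"rz":0.0103},{"tx":0,"ty":0,"tz":0,"rx":0,"ry":0,"rz":0},{"tx":0,"ty":0,"tz":0,"rx":0,"ry":0,"rz":0},{"tx":0,"ty":0,"tz":0,"rx":0,"ry":0,"rz":0}]'
python3 go.py .588 -.137 .11 .09
```

```text
time: 9.78
tcp_pos: [0.5856, -0.13, 0.2094]
orientation: [-3.137, -0.144, 0.004]
ft_force: [0.2, -0.7, -7.3]
width: 0.0249
finger_force: 45.0
t 9.7833 tcp [ 0.5856 -0.13    0.2094] w 0.0249 F [ 0.2 -0.7 -7.3] ff 45.0
now-axes shift [0.0099 0.0365 0.497 ] goal-axes shift [0.0089 0.036  0.4971] turn [-0.0002  0.0003  0.0003]
```

```bash
python3 -m crank '[{"tx":0.01,"ty":0.036,"tz":0.03,"rx":0,"ry":0,"rz":0},{"tx":0,"ty":0,"tz":0.08,"rx":0,"ry":0,"rz":0},{"tx":0,"ty":0,"tz":0.1,"rx":0,"ry":0,"rz":0},{"tx":0,"ty":0,"tz":0.1,"rx":0,"ry":0,"rz":0},{"tx":0,"ty":0,"tz":0.1,"rx":0,"ry":0,"rz":0},{"tx":0,"ty":0,"tz":0.06,"rx":0,"ry":0,"rz":0},{"tx":0,"ty":0,"tz":0.027,"rx":0,"ry":0,"rz":0},{"tx":0,"ty":0,"tz":0,"rx":0,"ry":0,"rz":0},{"tx":0,"ty":0,"tz":0,"rx":0,"ry":0,"rz":0}]'>/dev/null
python3 go.py .588 -.137 .032 .09
python3 - <<'E'
from h import *
S=eyes.get_image("side");T=eyes.get_image("top")
A=[]
for im,b,n in((S,(215,120,315,220),"s"),(T,(265,125,385,225),"t")):
    c=im["color"][:,:,::-1].copy();c=cv2.resize(c[b[1]:b[3],b[0]:b[2]],None,fx=4,fy=4,interpolation=cv2.INTER_CUBIC)
    cs,sn=np.cos(.09),np.sin(.09);o=np.array([.595,-.237])
    # predicted: saddle bases, place axes, free axis
    for j in(-1,0,1):
        P=[[o[0]+cs*x-sn*j*.1,o[1]+sn*x+cs*j*.1,.05] for x in(-.085,-.038,.038,.085)]
        q=((proj(im,P)-[b[0],b[1]])*4).astype(int);cv2.line(c,q[0].tolist(),q[3].tolist(),(0,255,0),1)
        for k in(1,2):cv2.circle(c,q[k].tolist(),3,(0,0,255),-1)
    for x in(-.038,.038):
        P=[[o[0]+cs*x-sn*y,o[1]+sn*x+cs*y,.032] for y in(-.15,.15)]
        q=((proj(im,P)-[b[0],b[1]])*4).astype(int);cv2.line(c,q[0].tolist(),q[1].tolist(),(255,0,255),1)
    A.append(c[:400,:400] if n=="t" else c)
cv2.imwrite("pics/rk.png",np.hstack(A))
E
```

```text
t 10.5333 tcp [ 0.5894 -0.1378  0.112 ] w 0.0249 F [ 0.1 -0.  -7.2] ff 45.0
now-axes shift [-0.0069 -0.0046  0.4002] goal-axes shift [-0.0066 -0.0045  0.4002] turn [ 0.0001 -0.0001  0.    ]
```

View pics/rk.png

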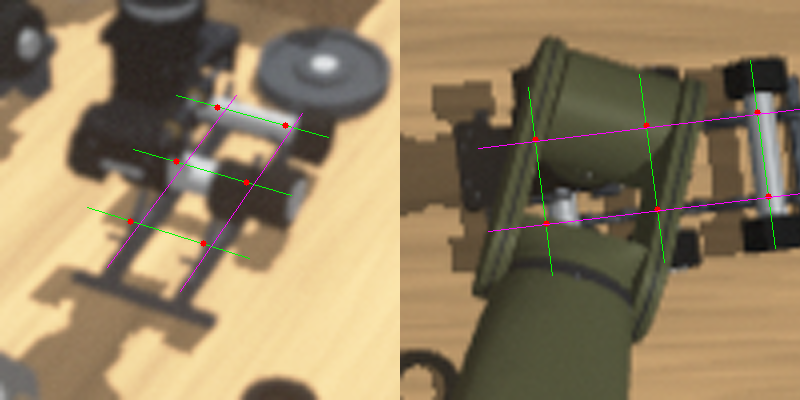

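Left (side view): the predicted rails are within about 1 px of the real ones. In the top view the arm hides the free place, so I'll check the prediction against the initial pictures.

Run:
```python
from h import *
A=[]
for n,b in(("side",(220,130,310,210)),("top",(275,130,375,210))):
    im=eyes.get_image(n);c=cv2.imread(f"pics/{n}0.png")
    f=5 if n=="side" else 4;f=4
    c=cv2.resize(c[b[1]:b[3],b[0]:b[2]],None,fx=f,fy=f,interpolation=cv2.INTER_CUBIC);raw=c.copy()
    cs,sn=np.cos(.09),np.sin(.09);o=np.array([.595,-.237])
    L=lambda P,col:cv2.polylines(c,[((proj(im,[[o[0]+cs*x-sn*y,o[1]+sn*x+cs*y,z] for x,y,z in P])-[b[0],b[1]]+.5)*f).astype(int)],False,col,1)
    for x in(-.038,.038):
        L([(x,-.15,.02),(x,.15,.02)],(255,0,255))
        L([(x,.1-.034,.066),(x,.1,.032),(x,.134,.066)],(0,0,255))
    L([(-.075,.15,.0),(.075,.15,0)],(255,255,0));L([(-.075,-.15,.0),(.075,-.15,0)],(255,255,0))
    for y in(0,-.1):L([(-.085,y,.05),(.085,y,.05)],(0,255,0))
    A.append(np.vstack([raw,c]))
k=min(a.shape[1] for a in A);cv2.imwrite("pics/rk0.png",np.hstack([cv2.resize(a[:, :],None,fx=.92,fy=.92) for a in A]))
```

```text
(no output)
```

View pics/rk0.png

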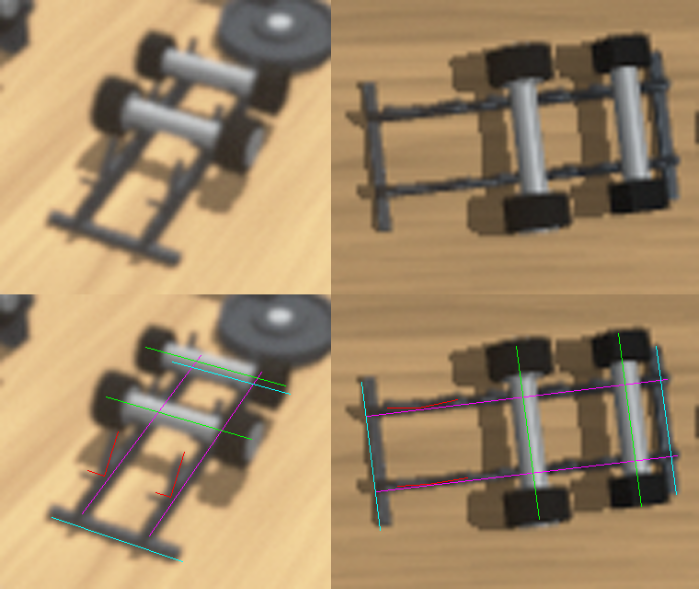

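Top and side overlays agree with the saddles to within about 3 mm, and the held dumbbell is over the place. Lowering with force checks.

```bash
python3 -m crank '[{"tx":0.002,"ty":0,"tz":0.05,"rx":0,"ry":0,"rz":0.001},{"tx":0,"ty":0,"tz":0.06,"rx":0,"ry":0,"rz":0},{"tx":0,"ty":0,"tz":0.06,"rx":0,"ry":0,"rz":0},{"tx":0,"ty":0,"tz":0.05,"rx":0,"ry":0,"rz":0},{"tx":0,"ty":0,"tz":0.04,"rx":0,"ry":0,"rz":0},{"tx":0,"ty":0,"tz":0.03,"rx":0,"ry":0,"rz":0},{"tx":0,"ty":0,"tz":0.02,"rx":0,"ry":0,"rz":0},{"tx":0,"ty":0,"tz":0,"rx":0,"ry":0,"rz":0},{"tx":0,"ty":0,"tz":0,"rx":0,"ry":0,"rz":0}]'
for i in 1; do python3 -m crank '[{"tx":0,"ty":0,"tz":0.01,"rx":0,"ry":0,"rz":0},{"tx":0,"ty":0,"tz":0.01,"rx":0,"ry":0,"rz":0},{"tx":0,"ty":0,"tz":0,"rx":0,"ry":0,"rz":0},{"tx":0,"ty":0,"tz":0,"rx":0,"ry":0,"rz":0}]'; done
```

```text
time: 11.48
tcp_pos: [0.5894, -0.1375, 0.0494]
orientation: [-3.139, -0.131, -0.0]
ft_force: [0.6, -0.5, -7.0]
width: 0.0252
finger_force: 45.0
time: 11.82
tcp_pos: [0.5893, -0.1374, 0.0456]
orientation: [3.139, 0.131, 0.0]
ft_force: [-0.1, -0.1, -7.7]
width: 0.0247
finger_force: 45.0
```

```bash
python3 -m crank '[{"tx":0,"ty":0,"tz":0.01,"rx":0,"ry":0,"rz":0},{"tx":0,"ty":0,"tz":0.01,"rx":0,"ry":0,"rz":0},{"tx":0,"ty":0,"tz":0.005,"rx":0,"ry":0,"rz":0},{"tx":0,"ty":0,"tz":0,"rx":0,"ry":0,"rz":0},{"tx":0,"ty":0,"tz":0,"rx":0,"ry":0,"rz":0}]'
```

```text
time: 12.23
tcp_pos: [0.5894, -0.1372, 0.0407]
orientation: [-3.138, -0.131, -0.0]
ft_force: [-0.5, 1.0, -4.2]
width: 0.0248
finger_force: 45.0
```

```bash
python3 -m crank '[{"tx":0,"ty":0,"tz":0.006,"rx":0,"ry":0,"rz":0},{"tx":0,"ty":0,"tz":0.006,"rx":0,"ry":0,"rz":0},{"tx":0,"ty":0,"tz":0,"rx":0,"ry":0,"rz":0},{"tx":0,"ty":0,"tz":0,"rx":0,"ry":0,"rz":0}]'
```

```text
time: 12.57
tcp_pos: [0.5899, -0.1367, 0.04]
orientation: [-3.137, -0.131, -0.001]
ft_force: [-4.2, 4.2, 4.0]
width: 0.0253
finger_force: 45.0
```

```bash
python3 -m crank '[{"tx":-0.005,"ty":-0.01,"tz":0,"rx":0,"ry":0,"rz":0},{"tx":0,"ty":0,"tz":0,"rx":0,"ry":0,"rz":0},{"tx":0,"ty":0,"tz":0,"rx":0,"ry":0,"rz":0}]';python3 -c "
from h import *;print(ctrl.observe()['torque'])"
```

```text
time: 12.82
tcp_pos: [0.5887, -0.1354, 0.0387]
orientation: [-3.139, -0.131, -0.002]
ft_force: [-0.3, 3.6, -0.6]
width: 0.0254
finger_force: 45.0
[0.57972748 0.01335541 0.01809799]
```

```bash
python3 -m crank '[{"tx":0,"ty":0,"tz":0.006,"rx":0,"ry":0,"rz":0},{"tx":0,"ty":0,"tz":0,"rx":0,"ry":0,"rz":0},{"tx":0,"ty":0,"tz":0,"rx":0,"ry":0,"rz":0}]'
```

```text
time: 13.07
tcp_pos: [0.5888, -0.1351, 0.0384]
orientation: [-3.138, -0.131, -0.002]
ft_force: [-2.6, 5.3, 5.7]
width: 0.0249
finger_force: 45.0
```

```bash
python3 -m crank '[{"tx":-0.003,"ty":-0.012,"tz":0,"rx":0,"ry":0,"rz":0},{"tx":0,"ty":0,"tz":0,"rx":0,"ry":0,"rz":0},{"tx":0,"ty":0,"tz":0.004,"rx":0,"ry":0,"rz":0},{"tx":0,"ty":0,"tz":0,"rx":0,"ry":0,"rz":0},{"tx":0,"ty":0,"tz":0,"rx":0,"ry":0,"rz":0}]'
```

```text
time: 13.48
tcp_pos: [0.5884, -0.1342, 0.0376]
orientation: [3.137, 0.131, 0.004]
ft_force: [-1.3, -1.8, 4.7]
width: 0.0255
finger_force: 45.0
```

Seated: the load is taken and the sideways force is near zero. Releasing softly, then retreating.

```bash
python3 -m crank '[{"tx":0,"ty":0,"tz":0,"rx":0,"ry":0,"rz":0},{"tx":0,"ty":0,"tz":-0.003,"rx":0,"ry":0,"rz":0},{"tx":0,"ty":0,"tz":0,"rx":0,"ry":0,"rz":0}]' -1 5
python3 -m crank '[{"tx":0,"ty":0,"tz":0,"rx":0,"ry":0,"rz":0},{"tx":0,"ty":0,"tz":0,"rx":0,"ry":0,"rz":0},{"tx":0,"ty":0,"tz":0,"rx":0,"ry":0,"rz":0},{"tx":0,"ty":0,"tz":0,"rx":0,"ry":0,"rz":0},{"tx":0,"ty":0,"tz":0,"rx":0,"ry":0,"rz":0},{"tx":0,"ty":0,"tz":0,"rx":0,"ry":0,"rz":0}]' 0.05
```

```text
time: 13.73
tcp_pos: [0.5884, -0.1342, 0.0375]
orientation: [3.137, 0.131, 0.004]
ft_force: [1.3, -3.1, 3.4]
width: 0.0257
finger_force: 5.0
time: 14.23
tcp_pos: [0.587, -0.133, 0.0363]
orientation: [-3.138, -0.131, 0.001]
ft_force: [-0.0, 0.7, 0.7]
width: 0.0496
finger_force: 0.0
```

```bash
python3 -m crank '[{"tx":0,"ty":0,"tz":-0.05,"rx":0,"ry":0,"rz":0},{"tx":0,"ty":0,"tz":-0.08,"rx":0,"ry":0,"rz":0},{"tx":0,"ty":0,"tz":-0.1,"rx":0,"ry":0,"rz":0},{"tx":0,"ty":0,"tz":-0.15,"rx":0,"ry":0,"rz":0},{"tx":0,"ty":0,"tz":-0.15,"rx":0,"ry":0,"rz":0},{"tx":0,"ty":0,"tz":-0.15,"rx":0,"ry":0,"rz":0},{"tx":0,"ty":0,"tz":-0.1,"rx":0,"ry":0,"rz":0},{"tx":0,"ty":0,"tz":0,"rx":0,"ry":0,"rz":0}]'
python3 go.py .36 .23 .19 .09
```

```text
time: 14.9
tcp_pos: [0.5905, -0.1341, 0.2003]
orientation: [3.135, 0.131, 0.017]
ft_force: [0.6, -0.2, 0.8]
width: 0.0503
finger_force: 0.0
t 14.9 tcp [ 0.5905 -0.1341  0.2003] w 0.0503 F [ 0.6 -0.2  0.8] ff 0.0
now-axes shift [-0.9964 -1.9108  0.0325] goal-axes shift [-0.984  -1.9168  0.0513] turn [ 0.0007 -0.0017 -0.001 ]
```

```bash
python3 -m crank '[{"tx":-0.08,"ty":-0.174,"tz":0,"rx":0,"ry":0,"rz":0},{"tx":-0.08,"ty":-0.174,"tz":0,"rx":0,"ry":0,"rz":0},{"tx":-0.08,"ty":-0.174,"tz":0,"rx":0,"ry":0,"rz":0},{"tx":-0.08,"ty":-0.174,"tz":0,"rx":0,"ry":0,"rz":0},{"tx":-0.08,"ty":-0.174,"tz":0,"rx":0,"ry":0,"rz":0},{"tx":-0.08,"ty":-0.174,"tz":0,"rx":0,"ry":0,"rz":0},{"tx":-0.08,"ty":-0.174,"tz":0,"rx":0,"ry":0,"rz":0},{"tx":-0.08,"ty":-0.174,"tz":0,"rx":0,"ry":0,"rz":0},{"tx":-0.08,"ty":-0.174,"tz":0,"rx":0,"ry":0,"rz":0},{"tx":-0.08,"ty":-0.174,"tz":0,"rx":0,"ry":0,"rz":0},{"tx":-0.08,"ty":-0.174,"tz":0,"rx":0,"ry":0,"rz":0},{"tx":0,"ty":0,"tz":0,"rx":0,"ry":0,"rz":0.015}]' -1 >/dev/null
python3 -m crank '[{"tx":0,"ty":0,"tz":0,"rx":0,"ry":0,"rz":0.015},{"tx":0,"ty":0,"tz":0,"rx":0,"ry":0,"rz":0},{"tx":0,"ty":0,"tz":0,"rx":0,"ry":0,"rz":0},{"tx":0,"ty":0,"tz":0,"rx":0,"ry":0,"rz":0}]'
python3 go.py .387 .233 .046 -.105
python3 - <<'E'
from meas import *
T=eyes.get_image("top");S=eyes.get_image("side")
for im in(T,S):
    for r in finder.outline_of(im,"twin")[:4]: print(im["shot"],r["p"],np.round(r["box"]))
a=T["color"][90:235,130:380,::-1];b=S["color"][110:320,90:330,::-1]
a=cv2.resize(a,(500,290),interpolation=cv2.INTER_CUBIC);b=cv2.resize(b,(331,290),interpolation=cv2.INTER_CUBIC)[:,:300]
cv2.imwrite("pics/st.png",np.hstack([a,b]))
E
```

```text
time: 16.23
tcp_pos: [0.3799, 0.2332, 0.1923]
orientation: [3.137, -0.163, -0.001]
ft_force: [0.3, 1.0, 0.6]
width: 0.0004
finger_force: 0.0
t 16.2333 tcp [0.3799 0.2332 0.1923] w 0.0004 F [0.3 1.  0.6] ff 0.0
now-axes shift [ 0.036  -0.0027  0.7316] goal-axes shift [ 0.0356 -0.0026  0.7316] turn [0.     0.0001 0.0002]
12 0.97 [348. 137. 365. 188.]
```

View pics/st.png

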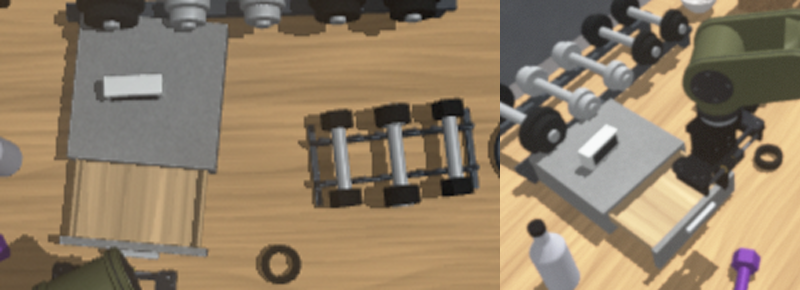

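The dumbbell lies in the left rack place, parallel to its neighbours (crop px ~(341,158)). The drawer is open and empty in front, with its pull near crop px (141,253). Going down in front of the pull.

```bash
python3 -m crank '[{"tx":0,"ty":0,"tz":0.1,"rx":0,"ry":0,"rz":0},{"tx":0,"ty":0,"tz":0.15,"rx":0,"ry":0,"rz":0},{"tx":0,"ty":0,"tz":0.15,"rx":0,"ry":0,"rz":0},{"tx":0,"ty":0,"tz":0.15,"rx":0,"ry":0,"rz":0},{"tx":0,"ty":0,"tz":0.12,"rx":0,"ry":0,"rz":0},{"tx":0,"ty":0,"tz":0.06,"rx":0,"ry":0,"rz":0},{"tx":0,"ty":0,"tz":0,"rx":0,"ry":0,"rz":0},{"tx":0,"ty":0,"tz":0,"rx":0,"ry":0,"rz":0}]'
python3 -m crank '[{"tx":0.025,"ty":0,"tz":0,"rx":0,"ry":0,"rz":0},{"tx":0.025,"ty":0,"tz":0,"rx":0,"ry":0,"rz":0},{"tx":0.025,"ty":0,"tz":0,"rx":0,"ry":0,"rz":0},{"tx":0.025,"ty":0,"tz":0,"rx":0,"ry":0,"rz":0},{"tx":0.025,"ty":0,"tz":0,"rx":0,"ry":0,"rz":0},{"tx":0.025,"ty":0,"tz":0,"rx":0,"ry":0,"rz":0},{"tx":0.025,"ty":0,"tz":0,"rx":0,"ry":0,"rz":0}]'
```

```text
time: 17.1
tcp_pos: [0.3797, 0.2332, 0.0462]
orientation: [3.137, -0.165, -0.002]
ft_force: [-0.1, 0.2, 0.3]
width: 0.0006
finger_force: 0.0
time: 17.68
tcp_pos: [0.4151, 0.2299, 0.0468]
orientation: [-3.137, 0.165, 0.001]
ft_force: [-1.9, 0.3, 1.7]
width: 0.0005
finger_force: 0.9
```

```bash
python3 -m crank '[{"tx":0.025,"ty":0,"tz":0,"rx":0,"ry":0,"rz":0},{"tx":0.025,"ty":0,"tz":0,"rx":0,"ry":0,"rz":0},{"tx":0.025,"ty":0,"tz":0,"rx":0,"ry":0,"rz":0},{"tx":0.025,"ty":0,"tz":0,"rx":0,"ry":0,"rz":0},{"tx":0.025,"ty":0,"tz":0,"rx":0,"ry":0,"rz":0},{"tx":0.025,"ty":0,"tz":0,"rx":0,"ry":0,"rz":0},{"tx":0.025,"ty":0,"tz":0,"rx":0,"ry":0,"rz":0},{"tx":0.025,"ty":0,"tz":0,"rx":0,"ry":0,"rz":0},{"tx":0.025,"ty":0,"tz":0,"rx":0,"ry":0,"rz":0},{"tx":0.025,"ty":0,"tz":0,"rx":0,"ry":0,"rz":0}]'
python3 -m crank '[{"tx":0.025,"ty":0,"tz":0,"rx":0,"ry":0,"rz":0},{"tx":0.025,"ty":0,"tz":0,"rx":0,"ry":0,"rz":0},{"tx":0.025,"ty":0,"tz":0,"rx":0,"ry":0,"rz":0},{"tx":0.025,"ty":0,"tz":0,"rx":0,"ry":0,"rz":0},{"tx":0.025,"ty":0,"tz":0,"rx":0,"ry":0,"rz":0},{"tx":0.025,"ty":0,"tz":0,"rx":0,"ry":0,"rz":0},{"tx":0.025,"ty":0,"tz":0,"rx":0,"ry":0,"rz":0},{"tx":0.025,"ty":0,"tz":0,"rx":0,"ry":0,"rz":0},{"tx":0.025,"ty":0,"tz":0,"rx":0,"ry":0,"rz":0}]'
```

```text
time: 18.52
tcp_pos: [0.4648, 0.2246, 0.0465]
orientation: [3.137, -0.165, -0.0]
ft_force: [-1.1, -0.2, -0.5]
width: 0.0006
finger_force: 0.6
time: 19.27
tcp_pos: [0.5098, 0.2199, 0.0467]
orientation: [-3.137, 0.165, -0.0]
ft_force: [-0.5, -0.6, 0.7]
width: 0.0005
finger_force: 0.6
```

```bash
python3 -m crank '[{"tx":0.015,"ty":0,"tz":0,"rx":0,"ry":0,"rz":0},{"tx":0.015,"ty":0,"tz":0,"rx":0,"ry":0,"rz":0},{"tx":0.015,"ty":0,"tz":0,"rx":0,"ry":0,"rz":0},{"tx":0.015,"ty":0,"tz":0,"rx":0,"ry":0,"rz":0},{"tx":0.015,"ty":0,"tz":0,"rx":0,"ry":0,"rz":0},{"tx":0.015,"ty":0,"tz":0,"rx":0,"ry":0,"rz":0},{"tx":0.015,"ty":0,"tz":0,"rx":0,"ry":0,"rz":0},{"tx":0.015,"ty":0,"tz":0,"rx":0,"ry":0,"rz":0}]'
python3 -m crank '[{"tx":0.01,"ty":0,"tz":0,"rx":0,"ry":0,"rz":0},{"tx":0.01,"ty":0,"tz":0,"rx":0,"ry":0,"rz":0},{"tx":0.01,"ty":0,"tz":0,"rx":0,"ry":0,"rz":0}]'
python3 -m crank '[{"tx":0.01,"ty":0,"tz":0,"rx":0,"ry":0,"rz":0},{"tx":0.01,"ty":0,"tz":0,"rx":0,"ry":0,"rz":0}]'
```

```text
time: 19.93
tcp_pos: [0.5334, 0.2175, 0.0467]
orientation: [-3.137, 0.165, -0.0]
ft_force: [-1.1, -0.0, 0.6]
width: 0.0004
finger_force: 0.4
time: 20.18
tcp_pos: [0.5374, 0.217, 0.0466]
orientation: [3.137, -0.165, -0.008]
ft_force: [-8.9, 1.5, 7.2]
width: 0.0006
finger_force: 4.4
time: 20.35
tcp_pos: [0.5412, 0.2166, 0.0466]
orientation: [3.137, -0.165, -0.008]
ft_force: [-7.3, 0.1, 4.5]
width: 0.0005
finger_force: 3.2
```

```bash
for i in 1; do python3 -m crank '[{"tx":0.01,"ty":0,"tz":0,"rx":0,"ry":0,"rz":0},{"tx":0.01,"ty":0,"tz":0,"rx":0,"ry":0,"rz":0}]'
python3 -m crank '[{"tx":0.008,"ty":0,"tz":0,"rx":0,"ry":0,"rz":0},{"tx":0.008,"ty":0,"tz":0,"rx":0,"ry":0,"rz":0}]'; done
```

```text
time: 20.52
tcp_pos: [0.5469, 0.216, 0.0466]
orientation: [3.137, -0.164, -0.001]
ft_force: [0.0, -0.5, 0.2]
width: 0.0003
finger_force: 0.0
time: 20.68
tcp_pos: [0.5498, 0.2158, 0.0467]
orientation: [-3.137, 0.165, 0.002]
ft_force: [-7.4, 0.3, 4.8]
width: 0.0003
finger_force: 3.4
```

```bash
python3 -m crank '[{"tx":0.006,"ty":0,"tz":0,"rx":0,"ry":0,"rz":0},{"tx":0.005,"ty":0,"tz":0,"rx":0,"ry":0,"rz":0},{"tx":0,"ty":0,"tz":0,"rx":0,"ry":0,"rz":0}]'
```

```text
time: 20.93
tcp_pos: [0.5499, 0.2158, 0.0467]
orientation: [3.137, -0.165, -0.011]
ft_force: [-11.1, 0.3, 7.3]
width: 0.0005
finger_force: 5.3
```

Hard stop at the expected place, after the force vanished past the crest. Backing off and checking.

```bash
python3 -m crank '[{"tx":-0.02,"ty":0,"tz":0,"rx":0,"ry":0,"rz":0},{"tx":-0.05,"ty":0,"tz":0,"rx":0,"ry":0,"rz":0},{"tx":-0.1,"ty":0,"tz":0,"rx":0,"ry":0,"rz":0},{"tx":-0.15,"ty":0,"tz":0,"rx":0,"ry":0,"rz":0},{"tx":-0.1,"ty":0,"tz":-0.1,"rx":0,"ry":0,"rz":0},{"tx":-0.1,"ty":0,"tz":-0.15,"rx":0,"ry":0,"rz":0},{"tx":-0.05,"ty":0,"tz":-0.15,"rx":0,"ry":0,"rz":0},{"tx":0,"ty":0,"tz":-0.15,"rx":0,"ry":0,"rz":0},{"tx":0,"ty":0,"tz":-0.15,"rx":0,"ry":0,"rz":0},{"tx":0,"ty":0,"tz":0,"rx":0,"ry":0,"rz":0},{"tx":0,"ty":0,"tz":0,"rx":0,"ry":0,"rz":0}]'
python3 - <<'E'
from meas import *
T=eyes.get_image("top");S=eyes.get_image("side")
a=T["color"][90:235,130:380,::-1];b=S["color"][110:320,90:330,::-1]
a=cv2.resize(a,(500,290),interpolation=cv2.INTER_CUBIC);b=cv2.resize(b,(331,290),interpolation=cv2.INTER_CUBIC)[:,:300]
cv2.imwrite("pics/end.png",np.hstack([a,b]))
E
```

```text
time: 21.85
tcp_pos: [0.4402, 0.2279, 0.1893]
orientation: [-3.135, 0.164, -0.009]
ft_force: [-0.2, -0.7, -0.2]
width: 0.0005
finger_force: 0.0
```

View pics/end.png

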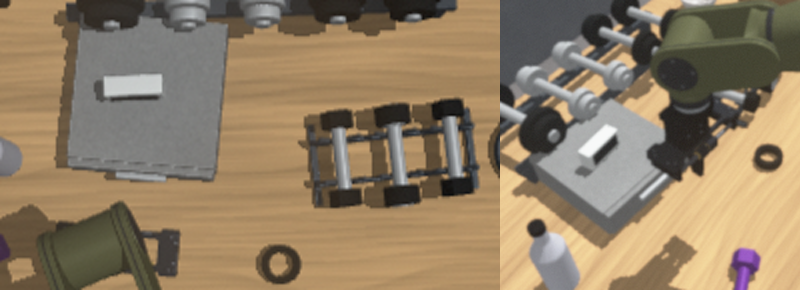

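The drawer is home: its front is flush along crop px (70–215, 160–178). The dumbbell is in the left rack place at crop px (341,158), and the timer, flask and ring haven't moved. Handing in.

```bash
python3 -c "
from workcell import ctrl;print(ctrl.sign_off())"
```

```text
the job is handed in; nothing more can be done
None
```

The dumbbell lies in the rack's empty left place, parallel to its neighbours, and the drawer is pushed gently past its catch to its stop; I handed the job in at about 22 s, but the sign-off gave no verdict.

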